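# Close the spring-loaded filter cell with its bayonet collar

### The arm

A 6-joint arm with a two-finger parallel gripper is mounted at the origin on the work surface. World frame = base frame: x ahead of the robot, y to its left, z up, the work surface at z = 0. Lengths are in m, angles in rad, forces in N, time in s.
With the tool pointing down it reaches from about 0.35 to 0.975 m from the base axis. Payload 4.9 kg.
Tool frame: the origin (TCP) lies midway between the tips of the shut fingers; the grasp point (between the pads) lies 19 mm behind it; z points along the fingers, y is the line along which they close (so a half turn about z gives the same grasp; the last joint's range is limited). The gripper opens to 85 mm and grips with 20 to 120 N. Pads are 22 mm wide; open, the fingers measure 114 mm over their backs; the gripper's body (76 mm by 85 mm) begins 54 mm behind the grasp point. The pads swing forward as they close: fully open they stand 13 mm farther back than shut.
Start: joints at [1.127, 0.053, 1.613, -0, 1.476, -0.119], TCP at [0.199, 0.592, 0.231] pointing down, gripper open.
Joint ranges: [-3.01, 3.01], [-1.01, 2.22], [0.06, 2.58], [-1.02, 4.17], [0.09, 2.62], [-3.14, 3.14]. Speed limits (rad/s): [2.57, 2.57, 3.14, 3.14, 3.14, 3.14].

### API

Orientations are given as a unit quaternion [w, x, y, z].
In Python, from plant import state, grab_frame, camera_info, job_done, spot_in, masks_of, pinpoint gives the robot as it stands.
- The arm moves only by the shell command python3 -m handwheel 'ROWS' [OPENING]. ROWS is JSON, a list that holds one entry, the list of rows, each a list of 6 numbers: the shift along the world's x, y, z in m, then the turn, a rotation vector about the world's x, y, z in degrees. In form: [[[tx, ty, tz, ax, ay, az], ...]]. A call has 1 to 20 rows; each row shifts and turns the commanded pose from where the row before left it; what a row does not reach is not made up. A row lasts 1/12 s, in which the tool goes at most 41.7 mm and 7.16 degrees, less where a joint would pass 70% of its speed; a pose out of reach is approached as far as the arm can. A call is refused whole if a number of a shift passes 0.0417 or a number of a turn 7.16, either way. A call with a gripper value outside its range is refused whole. OPENING is the opening, from 0 (shut) to 1 (fully open), set as the call begins (- or left out, the last holds). The fingers move at their own pace and stop on an object; the grip force is fixed at half the most. Time passes only in rows, so rows that do not move let the fingers close. It gives the time, the measured TCP pose, the force, the opening and the grip force at its end, in the units of the state.
- state(): the state, without advancing time (a new reading comes with each control period).
- grab_frame(name): name is "side" or "top" or "wrist"; returns (picture, depth): 400x640x3 uint8, blue, green, red; 400x640 float32, m along the optical axis (not along the pixel's ray), 0 where there is no reading.
- camera_info(name): a dict with "fx", "fy", "cx", "cy" (pixels), "T" (4x4, takes a point from camera to world coordinates). Camera axes: x right, y up, looking along -z (the intrinsics and any distortion apply to the point x, -y, -z); pixel columns grow to the right and rows downward; lengths in m; the calibration is good to about 2 mm. A picture is of the moment at which its call begins: read the wrist's pose just before it. camera_info takes no time and is no camera call; for the wrist camera it gives the pose at the moment of the call.
- job_done(): hands the job in; it is judged then, once.
Trained networks look in the newest picture that a camera, given by its name, has taken for a name from the list of things; names that differ only in an ending like _2 or _b are one class to them, and where a whole thing is asked for, a point or a joint stands for the part that bears it (a point fixed in the world has none). Each returns a list of dicts, best first, with "conf" (0 to 1); they miss things now and then, are a little off and sometimes report something else, mostly with a low value. They report only what shows in the picture. A call takes as long as a camera call. They do not tell look-alikes from the thing itself.
- spot_in(camera, thing): "box" ([left, top, width, height] in pixels, round what is visible of it).
- masks_of(camera, thing): "region" (400x640 bool, what is visible of it) and "box" ([left, top, width, height] in pixels, round what is visible of it).
- pinpoint(camera, thing): "position" ([column, row] in pixels: a listed point, or the origin of a listed thing).
The state is a dict: "time": time; "joint_pos": joint angles; "joint_vel": joint speeds; "joint_efforts": joint torques, N m; "tool_pos": TCP position; "tool_rot": TCP orientation; "contact_force": force on the tool from outside, world axes, zero at the start; "ft_torque": the same for the moment, N m; "gripper_width": opening from 0.0 (shut) to 1.0 (fully open); "grasp_force": force on a finger pad.
Only numpy, scipy, OpenCV 4.12 (cv2) and the standard library are available. Lean on these libraries where they do the work, as an engineer would, in place of code of your own. Each camera call takes 0.05 s, during which the arm holds its last target. There are 200 camera calls.

### The job

Close the filter cell on the bench: pick up the loose knurled collar, set it over the cell's upright spigot, and turn it until the keyways hidden in its bore drop over the spigot's pins. Then push the collar down against the spring until its rim sits fully home on the cell's shoulder, and finish while still gripping it and holding it pushed home: the spring lifts it again if you let go. Leave the other things on the bench where they are.

Things in the scene. Friction and masses are not known exactly. Their poses are not given: they have to be found in the camera images.
- collar: Loose knurled aluminium collar: upright cylinder, outer diameter 52 mm, height 46 mm, about 0.15 kg, top closed, open end down. Origin: centre of its underside (rim); z up. Blind bore 32.4 mm wide, 30 mm deep, with 3 upright keyways in its wall, 120 degrees apart, 8.2 mm wide, 5 mm deep, as long as the bore, hidden from outside; their angle to the collar's x axis is not known.
- collar_top (a point): Centre of the collar's flat top, 46 mm above its rim. To find the keyways turn the collar on the pins: some turn within 120 degrees, either way, brings them over the pins, with about 5 degrees of play to either side; the collar can then drop.
- housing: Filter cell fixed to the bench: grey foot 110 x 90 x 26 mm, on it a steel column ending in a flat round shoulder 60 mm in diameter, 70 mm above the bench; from the shoulder rises a steel spigot 30 mm in diameter, 24 mm high, its top 4 mm tapering to 22 mm diameter. Origin: centre of the underside of the foot; z up.
- seat (a point): Centre of the cell's shoulder, on the spigot axis, 70 mm above the bench; axes as the housing's. The collar is home when its rim lies on the shoulder.
- pins (a point): Point on the spigot axis level with the tops of its 3 round pins, 11.5 mm above the shoulder. Pins are 5 mm thick, stick out level to 19.5 mm from the axis, at 0, 120 and 240 degrees from the housing's x axis. A collar not lined up rests on them, its rim 11.5 mm above the shoulder.
- plunger_top (a point): Top centre of the white spring plunger, 17 mm in diameter, that stands 13 mm out of the spigot (37 mm above the shoulder) and slides down. The collar's inside top meets it when the rim is 7 mm above the shoulder (4.5 mm below the pin tops); it pushes back with about 3 N at first, 8 N when the collar is home.
- reagent: Bystander: amber bottle with black cap, 64 mm in diameter, 150 mm high, origin at the centre of its underside.
- jar: Bystander: white jar, 60 mm in diameter, 75 mm high, origin at the centre of its underside.
- marker: Bystander: black marker pen lying on the bench, 130 x 13 x 13 mm, along its x axis, origin at the centre of its underside.
Not all that is in view belongs to the job. Leave any orange or purple look-alike of the collar alone.

How it is judged:
By the outcome, as a careful person would: the job done as asked, in the order asked, and still so for the second after the job is handed in, while the arm keeps its last pose, push and grip.
It also fails if it takes over 64 s, if anything falls off the work surface, if the arm or the gripper's body presses on something with over 40 N, if the wrist force passes 120 N, or if a joint passes its speed limit or range.

## Working session

There is one attempt and no reset: what is moved stays moved. The work goes in short steps, Python scripts to look and compute and a shell command to move; the robot and the scene stay as the last step left them, time stands still between calls to the robot, and variables do not carry over. Pictures are saved under pics/ and viewed, at most 10 in all, crops included, and the job is handed in when it is done.

```bash
mkdir -p pics
cat > h.py <<'E'
import numpy as np, cv2
from plant import *
def ray(c,u,v,z=None,d=None):
    K=camera_info(c);T=np.array(K["T"])
    p=np.array([(u-K["cx"])/K["fx"],-(v-K["cy"])/K["fy"],-1.0])
    if d is not None: return (T@np.r_[p*d,1])[:3]
    r=T[:3,:3]@p;o=T[:3,3]
    return o+r*(z-o[2])/r[2]
def cloud(c,depth):
    K=camera_info(c);T=np.array(K["T"])
    v,u=np.mgrid[:400,:640]
    P=np.stack([(u-K["cx"])/K["fx"]*depth,-(v-K["cy"])/K["fy"]*depth,-depth],-1)
    return P@T[:3,:3].T+T[:3,3]
E
python3 - <<'E'
from h import *
print({k:(np.round(v,3) if k!='T' else np.round(v,3)) for k,v in camera_info("top").items()})
out=[]
for c in("top","side"):
    im,d=grab_frame(c);out.append(im)
    P=cloud(c,d)
    for t in("collar","housing"):
        for m in masks_of(c,t):
            r=m["region"]&(d>0);q=P[r]
            print(c,t,round(m["conf"],2),m["box"],im[m["region"]].mean(0).round(),q.min(0).round(3),q.max(0).round(3))
    for t in("collar_top","plunger_top","seat"):
        for m in pinpoint(c,t): print(c,t,round(m["conf"],2),np.round(m["position"],1))
    cv2.imwrite(f"pics/{c}0.png",im)
print(state())
E
```

```text
{'fx': np.float64(464.851), 'fy': np.float64(464.851), 'cx': np.float64(314.674), 'cy': np.float64(198.837), 'T': array([[ 0.009,  0.991, -0.131,  0.474],
       [-1.   ,  0.009,  0.005, -0.045],
       [ 0.007,  0.131,  0.991,  1.048],
       [ 0.   ,  0.   ,  0.   ,  1.   ]])}
top collar 0.97 [238.7, 172.4, 23.4, 23.5] [77. 37. 61.] [0.612 0.07  0.   ] [0.662 0.129 0.053]
top collar 0.66 [190.5, 201.4, 30.2, 25.3] [79. 77. 78.] [0.548 0.161 0.001] [0.6   0.213 0.054]
top housing 0.56 [332.6, 219.2, 63.0, 63.3] [72. 69. 71.] [ 0.431 -0.227 -0.004] [ 0.567 -0.091  0.112]
top collar_top 0.96 [198.6 170.5]
top collar_top 0.69 [245.3 182.3]
top collar_top 0.68 [204.1 215.9]
top plunger_top 0.59 [369.8 249.1]
top seat 0.58 [367.9 250.1]
top seat 0.21 [458.2 176.6]
side collar 0.97 [311.3, 155.1, 27.7, 21.3] [96. 54. 79.] [ 0.611  0.067 -0.002] [0.67  0.123 0.05 ]
side collar 0.95 [320.9, 128.9, 13.9, 23.7] [ 54.  83. 128.] [ 0.644  0.178 -0.005] [0.713 0.283 0.049]
side collar 0.94 [284.7, 134.4, 18.3, 27.7] [98. 97. 97.] [ 0.547  0.159 -0.001] [0.599 0.276 0.049]
side housing 0.66 [251.
[... 229 characters left out ...]
6, 'joint_pos': array([ 1.12700063e+00,  5.26658265e-02,  1.61291674e+00, -2.29045921e-06,
        1.47600078e+00, -1.18994310e-01]), 'joint_vel': array([ 0.00100205,  0.00104623, -0.00188219, -0.00018899, -0.00179499,
        0.00186488]), 'joint_efforts': array([ 2.38631337e-04, -3.93413329e+01, -3.70227778e+01, -3.36960761e-05,
        8.57568120e-04,  5.42035536e-06]), 'tool_pos': array([0.19943594, 0.59229871, 0.23131477]), 'tool_rot': array([2.38670715e-06, 1.61687668e-01, 9.86841982e-01, 4.15111121e-06]), 'contact_force': array([-0.51581361,  0.21674938,  0.43419271]), 'ft_torque': array([ 0.03865204,  0.01194091, -0.00273057]), 'grasp_force': 0.0, 'gripper_width': 0.9986109971497258}
```

View pics/top0.png

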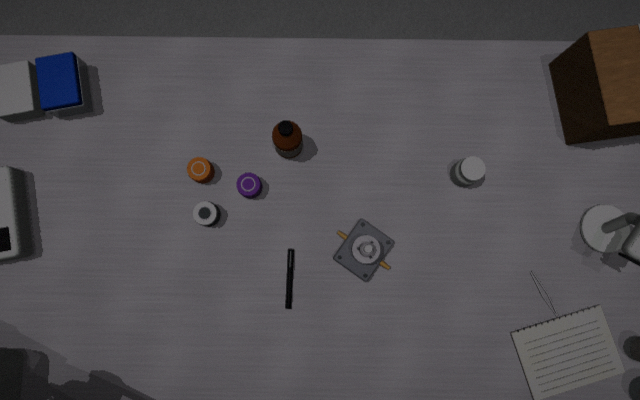

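View pics/side0.png

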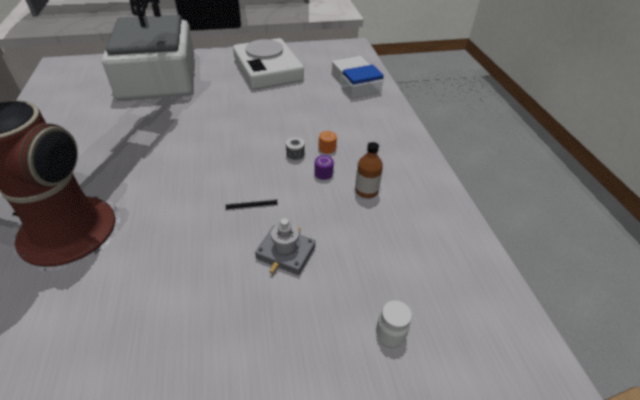

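Top view candidates are the orange one at (200,170), the purple one at (249,185) and the bare metal one at (205,214). The metal one fits "aluminium"; orange and purple are the named look-alikes. The housing is at (366,249), turned on the bench. I'll enlarge to confirm and measure both.

Run:
```python
from h import *
im,d=grab_frame("top");P=cloud("top",d)
a=cv2.resize(im[150:240,170:280],None,fx=4,fy=4,interpolation=cv2.INTER_CUBIC)
b=cv2.resize(im[205:295,320:410],None,fx=4,fy=4,interpolation=cv2.INTER_CUBIC)
cv2.imwrite("pics/crop.png",cv2.convertScaleAbs(np.hstack([a,b]),alpha=1.5))
for n,(u,v),r,z0,z1 in(("collar",(205,214),20,.035,.06),("purple",(249,185),18,.035,.06),("orange",(200,170),18,.035,.06),("plunger",(368,249),35,.098,.13),("shoulder",(368,249),35,.06,.08)):
    s=np.zeros((400,640),bool);s[v-r:v+r,u-r:u+r]=1
    q=P[s&(d>0)&(P[...,2]>z0)&(P[...,2]<z1)]
    print(n,len(q),((q.min(0)+q.max(0))/2).round(4),q.mean(0).round(4),np.ptp(q,axis=0).round(4))
for c,t in (("top","plunger_top"),("top","seat")):
    for m in pinpoint(c,t)[:1]: print(t,ray(c,*m["position"],z=.107 if t[0]=="p" else .07).round(4))
print("coll",ray("top",204.8,213.5,z=.046).round(4))
# foot yaw
s=np.zeros((400,640),np.uint8);s[205:295,320:410]=1
q=P[(s>0)&(P[...,2]>.018)&(P[...,2]<.032)]
print(cv2.minAreaRect((q[:,:2]*1000).astype(np.float32)))
```

```text
collar 481 [0.5739 0.1872 0.0441] [0.5739 0.1869 0.0467] [0.0523 0.0511 0.0174]
purple 471 [0.6383 0.0964 0.0445] [0.6376 0.0954 0.0467] [0.0524 0.0529 0.019 ]
orange 474 [0.6716 0.2047 0.0441] [0.671  0.2041 0.0464] [0.0508 0.0513 0.0178]
plunger 60 [ 0.4974 -0.1556  0.105 ] [ 0.4988 -0.1566  0.1075] [0.0199 0.0172 0.0137]
shoulder 459 [ 0.4984 -0.1567  0.0704] [ 0.4988 -0.156   0.0712] [0.0584 0.0586 0.0186]
seat [ 0.5023 -0.1621  0.07  ]
coll [0.5721 0.1871 0.046 ]
((499.2862854003906, -157.50027465820312), (136.25631713867188, 110.55247497558594), 54.947349548339844)
```

View pics/crop.png

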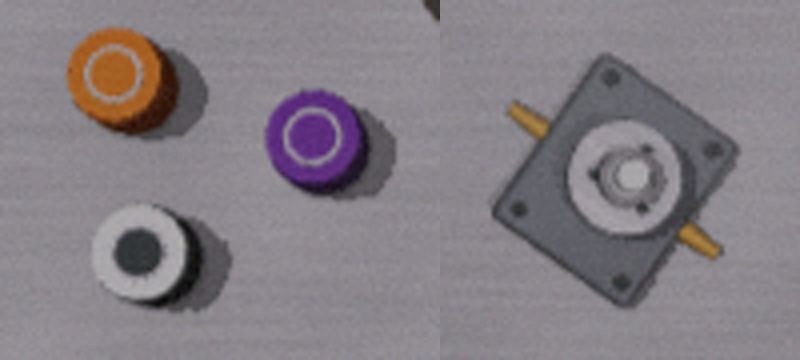

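The crop confirms it: the bare metal collar, with a dark disc on its top, is at crop (138,252), and the spigot with its three pins is at crop (630,175). Collar ≈ (0.573, 0.187) and housing ≈ (0.4985, -0.1565). I'll move over the collar.

```bash
python3 -m handwheel '[[[0.0187,-0.0202,-0.004,0,0,0],[0.0187,-0.0202,-0.004,0,0,0],[0.0187,-0.0202,-0.004,0,0,0],[0.0187,-0.0202,-0.004,0,0,0],[0.0187,-0.0202,-0.004,0,0,0],[0.0187,-0.0202,-0.004,0,0,0],[0.0187,-0.0202,-0.004,0,0,0],[0.0187,-0.0202,-0.004,0,0,0],[0.0187,-0.0202,-0.004,0,0,0],[0.0187,-0.0202,-0.004,0,0,0],[0.0187,-0.0202,-0.004,0,0,0],[0.0187,-0.0202,-0.004,0,0,0],[0.0187,-0.0202,-0.004,0,0,0],[0.0187,-0.0202,-0.004,0,0,0],[0.0187,-0.0202,-0.004,0,0,0],[0.0187,-0.0202,-0.004,0,0,0],[0.0187,-0.0202,-0.004,0,0,0],[0.0187,-0.0202,-0.004,0,0,0],[0.0187,-0.0202,-0.004,0,0,0],[0,0,0,0,0,0]]]' 1
python3 - <<'E'
from h import *
im,d=grab_frame("wrist");P=cloud("wrist",d)
cv2.imwrite("pics/w0.png",im)
q=P[(P[...,2]>.04)&(P[...,2]<.05)&(d>0)&(np.hypot(P[...,0]-.573,P[...,1]-.187)<.035)]
print(len(q),((q.min(0)+q.max(0))/2).round(4),q.mean(0).round(4),np.ptp(q,axis=0).round(4))
for m in masks_of("wrist","collar"): print(m["conf"],m["box"],im[m["region"]].mean(0).round())
print(state()["tool_pos"],state()["tool_rot"],state()["joint_pos"])
E
```

```text
time: 2.42
tool_pos: [0.557, 0.2051, 0.1546]
tool_rot: [0.0, 0.164, 0.987, -0.001]
contact_force: [0.2, 0.3, -0.8]
gripper_width: 1.003
grasp_force: 0.0
2298 [0.5715 0.1922 0.0446] [0.5707 0.1924 0.0461] [0.052  0.0515 0.0092]
0.97 [220.1, 262.8, 53.4, 61.1] [115.  53.  86.]
0.89 [329.2, 260.7, 48.8, 61.7] [ 53.  92. 156.]
0.68 [277.1, 186.1, 58.6, 63.2] [109. 106. 105.]
[0.55497492 0.20787931 0.15504725] [-4.18751411e-04  1.62608642e-01  9.86690555e-01  4.43049686e-05] [ 2.32670985e-01  3.53592852e-02  1.76083127e+00  4.15241588e-04
  1.34614062e+00 -1.01155015e+00]
```

View pics/w0.png

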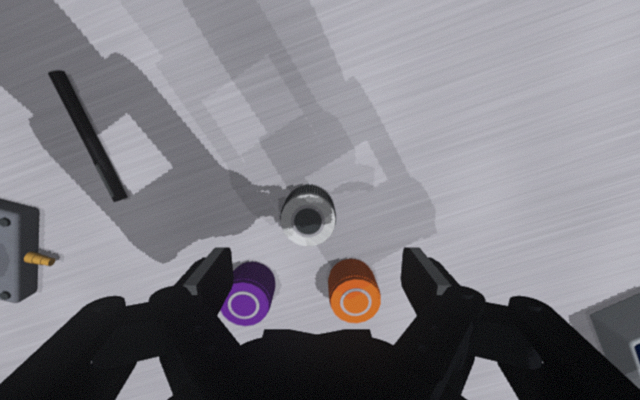

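The wrist view shows the metal collar at (307,215), with purple at (245,305) and orange at (355,300) nearer the gripper body. I'll centre over the collar, lower, and re-measure at rest.

```bash
python3 -m handwheel '[[[0.006,-0.006,-0.01,0,0,0],[0.006,-0.006,-0.01,0,0,0],[0.005,-0.006,-0.01,0,0,0],[0,0,-0.01,0,0,0],[0,0,0,0,0,0],[0,0,0,0,0,0],[0,0,0,0,0,0],[0,0,0,0,0,0]]]' 1
python3 - <<'E'
from h import *
print(state()["tool_pos"])
for c in("wrist","top"):
    im,d=grab_frame(c);P=cloud(c,d)
    q=P[(P[...,2]>.04)&(P[...,2]<.05)&(d>0)&(np.hypot(P[...,0]-.573,P[...,1]-.189)<.035)]
    print(c,len(q),((q.min(0)+q.max(0))/2).round(4),q.mean(0).round(4),np.ptp(q,axis=0).round(4))
print(state()["tool_pos"],state()["tool_rot"])
E
```

```text
time: 3.18
tool_pos: [0.572, 0.1909, 0.1159]
tool_rot: [0.0, 0.161, 0.987, 0.0]
contact_force: [0.2, -0.6, -0.5]
gripper_width: 1.0
grasp_force: 0.0
[0.57198914 0.19086938 0.11592639]
wrist 3259 [0.5733 0.1903 0.0446] [0.5721 0.1904 0.0461] [0.0524 0.052  0.0091]
top 85 [0.5747 0.1856 0.045 ] [0.5656 0.186  0.0466] [0.0509 0.0356 0.0091]
[0.57210315 0.19083892 0.11612638] [6.32847199e-04 1.61493074e-01 9.86873608e-01 2.61141465e-04]
```

```bash
python3 -m handwheel '[[[0.001,-0.001,-0.012,0,0,0],[0,0,-0.012,0,0,0],[0,0,-0.012,0,0,0],[0,0,-0.012,0,0,0],[0,0,-0.012,0,0,0],[0,0,-0.012,0,0,0],[0,0,-0.012,0,0,0],[0,0,-0.012,0,0,0],[0,0,-0.01,0,0,0],[0,0,0,0,0,0],[0,0,0,0,0,0]]]' 1
python3 -m handwheel '[[[0,0,0,0,0,0],[0,0,0,0,0,0],[0,0,0,0,0,0],[0,0,0,0,0,0],[0,0,0,0,0,0],[0,0,0,0,0,0],[0,0,0,0,0,0],[0,0,0,0,0,0],[0,0,0,0,0,0],[0,0,0,0,0,0],[0,0,0,0,0,0],[0,0,0,0,0,0]]]' 0
```

```text
time: 4.2
tool_pos: [0.5722, 0.1894, 0.0084]
tool_rot: [-0.001, 0.162, 0.987, -0.0]
contact_force: [-0.2, -0.4, 0.1]
gripper_width: 1.002
grasp_force: 0.0
time: 5.2
tool_pos: [0.5739, 0.1898, 0.0107]
tool_rot: [0.001, 0.162, 0.987, 0.0]
contact_force: [-0.5, 1.1, 5.5]
gripper_width: 0.595
grasp_force: 62.7
```

```bash
python3 -m handwheel '[[[0,0,0.01,0,0,0],[0,0,0.02,0,0,0],[0,0,0.02,0,0,0],[0,0,0.02,0,0,0],[0,0,0.02,0,0,0],[0,0,0.02,0,0,0],[0,0,0.02,0,0,0],[0,0,0.02,0,0,0],[0,0,0.01,0,0,0],[0,0,0,0,0,0],[0,0,0,0,0,0]]]' 0
python3 -m handwheel '[[[-0.0046,-0.0216,0,0,0,0],[-0.0046,-0.0216,0,0,0,0],[-0.0046,-0.0216,0,0,0,0],[-0.0046,-0.0216,0,0,0,0],[-0.0046,-0.0216,0,0,0,0],[-0.0046,-0.0216,0,0,0,0],[-0.0046,-0.0216,0,0,0,0],[-0.0046,-0.0216,0,0,0,0],[-0.0046,-0.0216,0,0,0,0],[-0.0046,-0.0216,0,0,0,0],[-0.0046,-0.0216,0,0,0,0],[-0.0046,-0.0216,0,0,0,0],[-0.0046,-0.0216,0,0,0,0],[-0.0046,-0.0216,0,0,0,0],[-0.0046,-0.0216,0,0,0,0],[-0.0046,-0.0216,0,0,0,0],[0,0,0,0,0,0],[0,0,0,0,0,0],[0,0,0,0,0,0],[0,0,0,0,0,0]]]' 0
python3 - <<'E'
from h import *
s=state();print(s["tool_pos"],s["tool_rot"],s["joint_pos"][5])
im,d=grab_frame("wrist");P=cloud("wrist",d)
cv2.imwrite("pics/w1.png",im)
im2,d2=grab_frame("side");P2=cloud("side",d2)
cv2.imwrite("pics/s1.png",cv2.resize(im2[130:290,200:370],None,fx=4,fy=3.6,interpolation=cv2.INTER_CUBIC)[:576,:680])
for n,D,Q in(("w",d,P),("s",d2,P2)):
    for a,b in((.066,.074),(.1,.11),(.022,.03),(.195,.22)):
        q=Q[(D>0)&(Q[...,2]>a)&(Q[...,2]<b)&(np.hypot(Q[...,0]-.4985,Q[...,1]+.1565)<(.08 if a<.05 else .04))]
        if len(q): print(n,a,len(q),((q.min(0)+q.max(0))/2).round(4),q.mean(0).round(4),np.ptp(q,axis=0).round(4))
E
```

```text
time: 6.12
tool_pos: [0.5724, 0.1894, 0.1689]
tool_rot: [-0.0, 0.162, 0.987, -0.0]
contact_force: [-0.4, -0.4, -2.4]
gripper_width: 0.594
grasp_force: 62.7
time: 7.78
tool_pos: [0.4987, -0.1551, 0.1682]
tool_rot: [-0.001, 0.161, 0.987, 0.0]
contact_force: [-0.7, -0.1, -2.5]
gripper_width: 0.59
grasp_force: 63.0
[ 0.49873083 -0.15514505  0.16818484] [-9.20524515e-04  1.61278804e-01  9.86908369e-01  4.14563733e-04] -1.6911678366530842
w 0.066 1486 [ 0.4912 -0.1561  0.07  ] [ 0.4852 -0.1522  0.0701] [0.0457 0.0591 0.0078]
w 0.022 4314 [ 0.4826 -0.1562  0.026 ] [ 0.4752 -0.1477  0.026 ] [0.1055 0.1326 0.008 ]
w 0.195 12861 [ 0.4979 -0.1543  0.2075] [ 0.4948 -0.1541  0.2044] [0.0522 0.0755 0.025 ]
s 0.066 296 [ 0.4976 -0.1601  0.0699] [ 0.4971 -0.1657  0.0694] [0.0584 0.055  0.0078]
s 0.1 48 [ 0.4969 -0.1582  0.1041] [ 0.497  -0.1592  0.1052] [0.0152 0.0161 0.0077]
s 0.022 1008 [ 0.4974 -0.1589  0.0259] [ 0.4978 -0.1717  0.0253] [0.1339 0.1293 0.0078]
s 0.195 197 [ 0.5026 -0.161   0.2075] [ 0.5097 -0.1655  0.2026] [0.043  0.0699 0.0247]
```

View pics/w1.png

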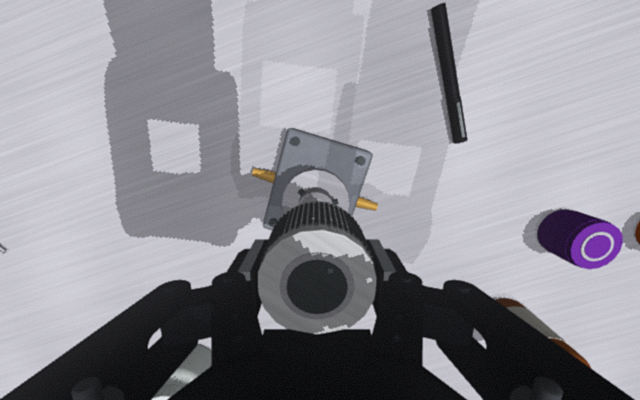

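View pics/s1.png

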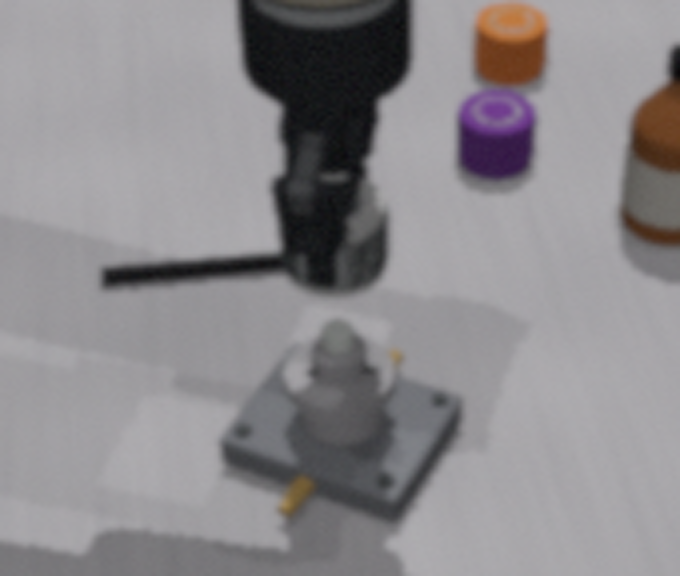

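The collar sits level in the grip, (318,287) in the wrist view, above the cell with its shoulder near (316,195). The offset is about 1–2 mm in -y. I'll descend over the spigot and watch the forces.

```bash
python3 -m handwheel '[[[0,-0.001,-0.01,0,0,0],[0,0,-0.01,0,0,0],[0,0,-0.01,0,0,0],[0,0,-0.01,0,0,0],[0,0,-0.01,0,0,0],[0,0,-0.01,0,0,0],[0,0,-0.006,0,0,0],[0,0,0,0,0,0],[0,0,0,0,0,0]]]' 0
python3 -m handwheel '[[[0,0,-0.002,0,0,0],[0,0,-0.002,0,0,0],[0,0,0,0,0,0],[0,0,0,0,0,0]]]' 0
```

```text
time: 8.63
tool_pos: [0.4989, -0.157, 0.1028]
tool_rot: [-0.0, 0.162, 0.987, 0.0]
contact_force: [-0.1, 0.2, -1.8]
gripper_width: 0.596
grasp_force: 63.0
time: 8.97
tool_pos: [0.4998, -0.1574, 0.1003]
tool_rot: [0.001, 0.162, 0.987, -0.0]
contact_force: [-0.5, 0.1, 2.2]
gripper_width: 0.59
grasp_force: 63.5
```

```bash
python3 -m handwheel '[[[0,0,-0.002,0,0,0],[0,0,0,0,0,0],[0,0,0,0,0,0]]]' 0
python3 -m handwheel '[[[0,0,-0.002,0,0,0],[0,0,0,0,0,0],[0,0,0,0,0,0]]]' 0
```

```text
time: 9.22
tool_pos: [0.4988, -0.1569, 0.0966]
tool_rot: [-0.0, 0.162, 0.987, 0.0]
contact_force: [0.3, 0.5, -1.6]
gripper_width: 0.595
grasp_force: 63.2
time: 9.47
tool_pos: [0.4988, -0.157, 0.0948]
tool_rot: [-0.0, 0.162, 0.987, 0.0]
contact_force: [-0.1, 0.6, -2.1]
gripper_width: 0.591
grasp_force: 63.2
```

```bash
python3 -m handwheel '[[[0,0,-0.002,0,0,0],[0,0,0,0,0,0],[0,0,0,0,0,0]]]' 0
python3 -m handwheel '[[[0,0,-0.002,0,0,0],[0,0,0,0,0,0],[0,0,0,0,0,0]]]' 0
python3 -m handwheel '[[[0,0,-0.001,0,0,0],[0,0,0,0,0,0],[0,0,0,0,0,0]]]' 0
```

```text
time: 9.72
tool_pos: [0.4991, -0.1571, 0.0931]
tool_rot: [-0.0, 0.162, 0.987, 0.0]
contact_force: [0.2, -0.2, -1.8]
gripper_width: 0.594
grasp_force: 63.2
time: 9.97
tool_pos: [0.4993, -0.1572, 0.0919]
tool_rot: [0.0, 0.162, 0.987, -0.0]
contact_force: [-3.2, 1.4, 2.7]
gripper_width: 0.589
grasp_force: 63.6
time: 10.22
tool_pos: [0.4994, -0.1572, 0.0918]
tool_rot: [0.0, 0.162, 0.987, -0.0]
contact_force: [-5.1, 2.2, 8.0]
gripper_width: 0.589
grasp_force: 63.9
```

```bash
python3 -m handwheel '[[[-0.0007,0.0003,0,0,0,-3],[0,0,0,0,0,-3],[0,0,0,0,0,-3],[0,0,0,0,0,-3],[0,0,0,0,0,0]]]' 0
python3 -c "from plant import *;s=state();print(s['ft_torque'],s['joint_pos'][5])"
python3 -m handwheel '[[[0,0,0,0,0,-3],[0,0,0,0,0,-3],[0,0,0,0,0,-3],[0,0,0,0,0,-3],[0,0,0,0,0,0]]]' 0
python3 -c "from plant import *;s=state();print(s['ft_torque'],s['joint_pos'][5])"
```

```text
time: 10.63
tool_pos: [0.4991, -0.1575, 0.0918]
tool_rot: [0.001, 0.265, 0.964, -0.001]
contact_force: [-3.2, -0.2, 6.6]
gripper_width: 0.593
grasp_force: 63.7
[ 0.09025067  0.53084234 -0.08714123] -1.4820230868922395
time: 11.05
tool_pos: [0.4992, -0.1574, 0.0919]
tool_rot: [0.001, 0.364, 0.931, -0.0]
contact_force: [-2.8, 0.4, 6.1]
gripper_width: 0.597
grasp_force: 63.7
[ 0.09128772  0.51999949 -0.08603973] -1.2725001915688812
```

```bash
for i in 1; do python3 -m handwheel '[[[-0.0004,0,0,0,0,-3],[0,0,0,0,0,-3],[0,0,0,0,0,-3],[0,0,0,0,0,-3],[0,0,0,0,0,0]]]' 0; done
python3 -c "from plant import *;s=state();print(s['ft_torque'],s['joint_pos'][5])"
python3 -m handwheel '[[[0,0,0,0,0,-3],[0,0,0,0,0,-3],[0,0,0,0,0,-3],[0,0,0,0,0,-3],[0,0,0,0,0,0]]]' 0
python3 -c "from plant import *;s=state();print(s['ft_torque'],s['joint_pos'][5])"
```

```text
time: 11.47
tool_pos: [0.4986, -0.157, 0.0907]
tool_rot: [0.001, 0.459, 0.888, 0.0]
contact_force: [0.2, -0.2, 0.5]
gripper_width: 0.596
grasp_force: 63.2
[ 0.00531778 -0.05373225 -0.0610148 ] -1.0643651772814937
time: 11.88
tool_pos: [0.4978, -0.1566, 0.0896]
tool_rot: [-0.0, 0.549, 0.836, -0.0]
contact_force: [-0.0, 0.5, -2.6]
gripper_width: 0.59
grasp_force: 63.1
[ 0.02935326 -0.03987152  0.00423215] -0.8562545570279738
```

```bash
python3 -m handwheel '[[[0,0,-0.001,0,0,0],[0,0,-0.001,0,0,0],[0,0,0,0,0,0],[0,0,0,0,0,0]]]' 0
python3 -c "from plant import *;s=state();print(s['ft_torque'],s['tool_pos'])"
python3 -m handwheel '[[[0,0,-0.001,0,0,0],[0,0,-0.001,0,0,0],[0,0,0,0,0,0],[0,0,0,0,0,0]]]' 0
python3 -c "from plant import *;s=state();print(s['ft_torque'],s['tool_pos'])"
```

```text
time: 12.22
tool_pos: [0.4979, -0.1567, 0.0881]
tool_rot: [-0.0, 0.549, 0.836, -0.0]
contact_force: [0.9, -0.8, -1.3]
gripper_width: 0.592
grasp_force: 63.1
[-0.01238071  0.01979569 -0.01074179] [ 0.49791856 -0.15674952  0.08807215]
time: 12.55
tool_pos: [0.4982, -0.1568, 0.0867]
tool_rot: [0.0, 0.549, 0.836, 0.0]
contact_force: [-1.5, 1.2, 1.9]
gripper_width: 0.593
grasp_force: 63.1
[0.08509032 0.25520258 0.02997599] [ 0.49818347 -0.15684991  0.08670646]
```

It has dropped into the keyways and is now at the plunger. Pushing home.

```bash
python3 -m handwheel '[[[0,0,-0.001,0,0,0],[0,0,-0.001,0,0,0],[0,0,0,0,0,0],[0,0,0,0,0,0]]]' 0
python3 -m handwheel '[[[0,0,-0.001,0,0,0],[0,0,-0.001,0,0,0],[0,0,0,0,0,0],[0,0,0,0,0,0]]]' 0
python3 -m handwheel '[[[0,0,-0.001,0,0,0],[0,0,-0.001,0,0,0],[0,0,0,0,0,0],[0,0,0,0,0,0]]]' 0
python3 -c "from plant import *;s=state();print(s['ft_torque'],s['tool_pos'])"
```

```text
time: 12.88
tool_pos: [0.4982, -0.1569, 0.0846]
tool_rot: [0.0, 0.549, 0.836, 0.0]
contact_force: [-2.0, 0.6, 2.3]
gripper_width: 0.591
grasp_force: 63.1
time: 13.22
tool_pos: [0.4982, -0.1569, 0.0825]
tool_rot: [0.0, 0.549, 0.836, 0.0]
contact_force: [-1.2, 1.4, 3.9]
gripper_width: 0.596
grasp_force: 63.3
time: 13.55
tool_pos: [0.4982, -0.1569, 0.0807]
tool_rot: [0.0, 0.549, 0.836, 0.0]
contact_force: [-2.5, 0.8, 6.4]
gripper_width: 0.591
grasp_force: 63.9
[ 0.14256667  0.41359222 -0.05332753] [ 0.49823408 -0.15688409  0.08072241]
```

```bash
python3 -m handwheel '[[[0,0,-0.001,0,0,0],[0,0,-0.001,0,0,0],[0,0,0,0,0,0],[0,0,0,0,0,0]]]' 0
python3 -m handwheel '[[[0,0,-0.001,0,0,0],[0,0,-0.001,0,0,0],[0,0,0,0,0,0],[0,0,0,0,0,0]]]' 0
python3 -c "from plant import *;s=state();print(s['ft_torque'],s['tool_pos'])"
```

```text
time: 13.88
tool_pos: [0.4983, -0.1569, 0.0807]
tool_rot: [-0.0, 0.549, 0.836, -0.0]
contact_force: [-8.5, 4.5, 17.7]
gripper_width: 0.593
grasp_force: 64.9
time: 14.22
tool_pos: [0.4983, -0.1569, 0.0806]
tool_rot: [-0.001, 0.549, 0.836, -0.0]
contact_force: [-15.4, 6.0, 28.4]
gripper_width: 0.593
grasp_force: 66.0
[ 0.90580356  2.26521946 -0.01501767] [ 0.4983358  -0.15689359  0.08062119]
```

The hard stop is at z = 0.0806, 11.2 mm below the pin rest. I'll relieve the side load a little and check by eye.

```bash
python3 -m handwheel '[[[-0.001,0.0004,0,0,0,0],[0,0,0,0,0,0],[0,0,0,0,0,0],[0,0,0,0,0,0]]]' 0
python3 - <<'E'
from h import *
s=state();print(s['ft_torque'],s['tool_pos'],s['tool_rot'])
a,d=grab_frame("wrist");P=cloud("wrist",d)
b,d2=grab_frame("side")
x=cv2.resize(a[140:360,220:420],None,fx=2,fy=2,interpolation=cv2.INTER_CUBIC)
y=cv2.resize(b[195:285,245:325],(391,440),interpolation=cv2.INTER_CUBIC)
cv2.imwrite("pics/home.png",np.hstack([x,y]))
q=P[(d>0)&(np.hypot(P[...,0]-.498,P[...,1]+.157)<.02)&(P[...,2]>.1)&(P[...,2]<.13)]
A=np.c_[q[:,:2]-[.498,-.157],np.ones(len(q))];print(len(q),np.linalg.lstsq(A,q[:,2],rcond=None)[0],np.median(q[:,2]))
E
```

```text
time: 14.55
tool_pos: [0.4983, -0.1569, 0.0806]
tool_rot: [0.001, 0.549, 0.836, 0.0]
contact_force: [-10.1, 4.3, 24.5]
gripper_width: 0.591
grasp_force: 65.4
[ 0.68223243  1.67959384 -0.04259639] [ 0.49826758 -0.15688769  0.08059164] [7.79463621e-04 5.48979711e-01 8.35835312e-01 8.03541672e-06]
6034 [0.0047623  0.00208661 0.11631069] 0.11632630385343383
```

View pics/home.png

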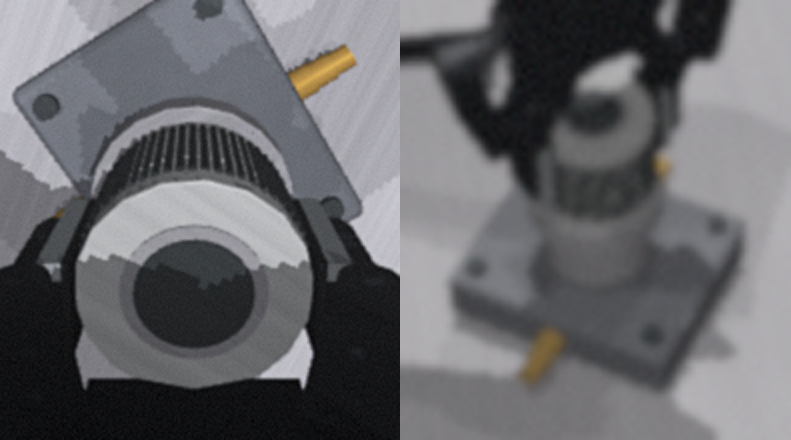

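The view shows the knurled collar, crop (193,150), sitting directly on the shoulder ring with no gap. Its top is level at z = 0.1163, against 0.116 expected, so it is home and held.

```bash
python3 -c "from plant import *;print(job_done())"
```

```text
the job is handed in; nothing more can be done
None
```

The collar is keyed over the pins and pushed fully home on the shoulder; I handed the job in with the arm still gripping it and pressing down at about 25 N.

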